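# Pull the wrong coin roll with the tongs

### The arm

A 6-joint arm with a two-finger parallel gripper is mounted at the origin on the work surface. World frame = base frame: x ahead of the robot, y to its left, z up, the work surface at z = 0. Lengths are in mm, angles in rad, forces in N, time in s.
With the tool pointing down it reaches from about 300 to 750 mm from the base axis. Payload 8.5 kg.
Tool frame: the origin (TCP) lies midway between the tips of the shut fingers; the grasp point (between the pads) lies 19 mm behind it (arm.hold_point_z is the distance from the TCP to the grasp point, in mm); y points along the fingers, z is the direction in which the jaws open and shut, and the axes are right-handed (so a half turn about y gives the same grasp; the last joint's range is limited). The gripper opens to 88 mm and grips with 3 to 60 N. Pads are 18 mm wide; open, the fingers measure 123 mm over their backs; the gripper's body (75 mm by 187 mm) begins 45 mm behind the grasp point.
Start: joints at [-1.364, 0.381, 1.297, -0, 1.464, -0.215], TCP at [225.164, -501.778, 238.748] pointing down, gripper open.
Joint ranges: [-3.11, 3.11], [-0.89, 2.33], [0.22, 2.48], [-1.42, 4.56], [0.17, 2.85], [-2.88, 2.88]. Speed limits (rad/s): [2.39, 2.39, 3.14, 3.14, 3.14, 3.14].

### API

Orientations are given as a unit quaternion [w, x, y, z].
In Python, from workcell import sensors, viewer, close_job, arm gives the robot as it stands. The module is installed in compiled form; this text tells all that it offers.
- The arm moves only by the tool carry_out, never from a script. Its argument "commands" is a list of rows, each an object with "jaw": the opening in per cent of the stroke, from 0 (shut) to 100 (fully open); "dp": the shift along the tool's x, y, z in units of 30 mm (1.0 is 30 mm), a list of three; "delta_rot": the turn, a rotation vector about the tool's x, y, z in units of 6 degrees (1.0 is 6 degrees), a list of three. A call has 1 to 10 rows; each row is the pose to reach, as a shift and turn from the pose commanded when the call began, along the tool's axes at that moment; what a row does not reach only later rows make up. A row lasts 1/12 s, in which the tool goes at most 41.7 mm and 7.16 degrees, less where a joint would pass 70% of its speed; a pose out of reach is approached as far as the arm can. A call with a gripper value outside its range is refused whole. The fingers move at their own pace and stop on an object; the grip force is fixed at half the most. Time passes only in rows, so rows that repeat a pose let the fingers close. It gives the time, the measured TCP pose, the force and the opening at its end, in the units of the state.
- sensors.sense(): the state, without advancing time (a new reading comes with each control period).
- viewer.snapshot(name): name is "scene" or "top" or "wrist"; returns a dict with "image" (420x560x3 uint8, red, green, blue), "camera_matrix" (3x3 intrinsics, pixels), "dist" ([k1, k2, p1, p2, k3] as OpenCV has them; the pictures are not rectified), "rvec" (rotation vector, rad) and "tvec" (3), from world to camera coordinates, as OpenCV has them. Camera axes: x right, y down, z forward; pixel columns grow to the right and rows downward; lengths in mm; the calibration is good to about 2 mm. A picture is of the moment at which its call begins. There is no depth.
- close_job(): hands the job in, once; it reports no verdict.
Trained networks look in a picture, given as the dict that the camera call returned (one of the last four; its "shot" number tells which), for a name from the list of things; names that differ only in an ending like _2 or _b are one class to them, and where a whole thing is asked for, a point or a joint stands for the part that bears it (a point fixed in the world has none). Each returns a list of dicts, best first, with "confidence" (0 to 1); they miss things now and then, are a little off and sometimes report something else, mostly with a low value. They report only what shows in the picture. A call takes as long as a camera call. They do not tell look-alikes from the thing itself.
- viewer.look_for(picture, query): "point" ([column, row] in pixels, amid what is visible of it).
The state is a dict: "time": time; "q": joint angles; "joint_vel": joint speeds; "tau": joint torques, N m; "tool_pos": TCP position; "ee_rot": TCP orientation; "wrist_force": force on the tool from outside, world axes, zero at the start; "wrist_torque": the same for the moment, N m; "opening": opening from 0.0 (shut) to 1.0 (fully open).
Only numpy, scipy, OpenCV 4.12 (cv2) and the standard library are available. Lean on these libraries where they do the work, as an engineer would, in place of code of your own. Each camera call takes 0.05 s, during which the arm holds its last target. There are 200 camera calls.

### The job

A silver coin roll with blue ends has slipped in among the copper rolls in the brown roll tray. Take the tongs from their stand, pick the silver roll out of the tray with them, without the gripper itself touching it, and finish still holding it in the tongs over the smoked glass dish, at least 10 cm above the shelf and with nothing else carrying it. Leave the four copper rolls in the tray, do not press the machine's red button, and do not shift the dish or the pen holder.

Things in the scene. Friction and masses are not known exactly. Their poses are not given: they have to be found in the camera images.
- tongs: Sprung tongs, 100 g, hanging tips down from their hinge pin on the stand; they swing freely about it and lift straight up out. Origin on the pin, midway along it; x along the pin (84 mm long, 6 mm thick), y the line along which the arms open and close, z up. Steel arms, orange grip panels near the top, black rubber tips. Tip bottoms 137 mm below the pin; black hub 6 mm above it.
- tongs_grip (a point): Point midway between the two orange grip panels, 30 mm below the hinge pin (same axes as the tongs). The panels are 20 mm wide along x, reach from 8 to 52 mm below the pin, and and taper: open, they measure 32 mm over the outside at the top and 44 mm at the bottom; closed on a 19 mm roll they are nearly parallel, about 32 mm over the outside.
- tongs_tips (a point): Point midway between the rubber tips, 125 mm below the hinge pin and 95 mm below the grip point (same axes). Each tip is 16 mm wide along x, 24 mm high and 5 mm thick; open, the gap between them is 46 mm and they measure 56 mm over the outsides. They can close to a gap of about 6 mm.
- tongs_left: The tongs' arm on their +y side; origin on the hinge pin. The two arms are geared together and sprung open. Squeezed along y at the grip panels by under 6 N per finger they stay open (enough to carry the tongs); from 7 to 12 N they start to close; 30 to 45 N grips a roll firmly. Released, they spring open.
- tongs_right: The tongs' arm on their -y side, a mirror image of the other; origin on the hinge pin.
- stand: Fixed tongs stand. Origin at the centre of the underside of its black base, 100 x 80 x 8 mm (x, y, z); z up. Two steel uprights, 8 x 20 mm, at x = -34 and +34 mm, carry the tongs' pin in notches 165 mm above the shelf; their tops are 170 mm high.
- tray: Fixed brown open tray, 200 x 320 mm (x, y), 35 mm high, walls and floor 5 mm thick. Origin at the centre of its underside; z up. Five coin rolls lie on its floor.
- silver_roll: The target: a silver coin roll with a blue band at each end, lying on the tray floor. 19 mm in diameter, 76 mm long, about 125 g. Origin at its centre, x along its length (either way round).
- copper0: A copper coin roll with pale ends lying on the tray floor, 19 mm in diameter, 76 mm long. Origin at its centre, x along its length. Stays in the tray.
- copper1: A copper coin roll with pale ends lying on the tray floor, 19 mm in diameter, 76 mm long. Origin at its centre, x along its length. Stays in the tray.
- copper2: A copper coin roll with pale ends lying on the tray floor, 19 mm in diameter, 76 mm long. Origin at its centre, x along its length. Stays in the tray.
- copper3: A copper coin roll with pale ends lying on the tray floor, 19 mm in diameter, 76 mm long. Origin at its centre, x along its length. Stays in the tray.
- dish: Loose round dish of smoked glass, 124 mm across the rim, 28 mm high. Origin at the centre of its underside.
- pen_holder: Loose square blue pen holder, 85 x 85 mm, 100 mm high, pens up to 155 mm high. Origin at the centre of its underside. Leave alone.
- start_button (a joint): Travel of the large red button on the beige coin counting machine, in m: 0 is up, 0.006 is fully pressed. The machine is fixed, 300 x 260 mm (x, y), up to 211 mm high, and stands at the far left of the shelf, wholly beyond y = 0.44 m; it is not needed for the job.
There are look-alikes about, which are no part of the job. There is more than one size of the dish; the job needs the middle-sized.

How it is judged:
By the outcome, as a careful person would: the job done as asked, in the order asked, and still so for the second after the job is handed in, while the arm keeps its last pose, push and grip.
It also fails if it takes over 48 s, if anything falls off the work surface, if the arm or the gripper's body presses on something with over 40 N, if the wrist force passes 120 N, or if a joint passes its speed limit or range.

## Working session

There is one attempt and no reset: what is moved stays moved. The work goes in short steps, Python scripts to look and compute and a tool call to move; the robot and the scene stay as the last step left them, time stands still between calls to the robot, and variables do not carry over. Pictures are saved under pics/ and viewed, about 8 in all and at most 12, crops included, and the job is handed in when it is done.

Besides the shell and the picture viewer there is one more tool, called after "Call:" as name(argument=value, ...), one argument or row to a line, values as JSON. carry_out: Moves the arm, as the interface text tells. Its arguments: {"type":"object","properties":{"commands":{"type":"array"}},"required":["commands"]}

```bash
mkdir -p pics; cat > h.py <<'E'
import numpy as np, cv2
from workcell import sensors, viewer, close_job, arm
def snap(n,f=None):
    p=viewer.snapshot(n)
    if f: cv2.imwrite('pics/'+f+'.png',cv2.cvtColor(np.array(p['image']),cv2.COLOR_RGB2BGR))
    return p
def ray(p,uv):
    K=np.array(p['camera_matrix'],float);R=cv2.Rodrigues(np.array(p['rvec'],float))[0];t=np.array(p['tvec'],float).ravel()
    n=cv2.undistortPoints(np.array([[uv]],float),K,np.array(p['dist'],float)).ravel()
    return -R.T@t, R.T@np.array([n[0],n[1],1])
def at(p,uv,z):
    c,d=ray(p,uv); return (c+d*(z-c[2])/d[2]).round(1)
def proj(p,X):
    return cv2.projectPoints(np.array(X,float).reshape(-1,3),np.array(p['rvec'],float),np.array(p['tvec'],float),np.array(p['camera_matrix'],float),np.array(p['dist'],float))[0].reshape(-1,2)
E
python3 - <<'E'
from h import *
print(sensors.sense(),arm.hold_point_z)
P={n:snap(n,n+'1') for n in('scene','top')}
a=np.hstack([cv2.imread('pics/scene1.png'),cv2.imread('pics/top1.png')])
for n,p in P.items():
    print(n,'cam',ray(p,(280,210)))
    for q,z in (('tongs',165),('tongs_grip',135),('tongs_tips',40),('stand',0),('tray',35),('silver_roll',14.5),('copper0',14.5),('dish',28),('pen_holder',100)):
        print(q,[(np.round(d['point']),round(d['confidence'],2),at(p,d['point'],z)[:2]) for d in viewer.look_for(p,q)])
E
```

```text
{'time': 0.0, 'q': array([-1.36429454e+00,  3.81177331e-01,  1.29826382e+00,  9.31341659e-06,
        1.46357811e+00, -2.15312276e-01]), 'joint_vel': array([-0.00124267, -0.00111153, -0.00109506,  0.00066809, -0.00135885,
        0.00077102]), 'tau': array([-1.08255674e-03, -4.37931275e+01, -2.24557525e+01,  7.12952809e-02,
        3.52556189e-02, -7.91554930e-05]), 'tool_pos': array([ 225.11396452, -501.51329272,  238.14675866]), 'ee_rot': array([ 0.14803574, -0.14802474,  0.69194257, -0.69093384]), 'wrist_force': array([-0.18464719,  0.34739201, -1.16693697]), 'wrist_torque': array([-0.00958233,  0.0309137 , -0.01192283]), 'opening': 1.0014308848824174} 18.700000000000003
scene cam (array([1316.5592112 ,  383.15554204, 1093.03145593]), array([-0.5622051 , -0.28025413, -0.77814434]))
tongs [(array([385., 228.]), 0.67, array([571.3, 336.8]))]
tongs_grip [(array([386., 229.]), 0.54, array([547.8, 340.2]))]
tongs_tips [(array([387., 231.]), 0.69, array([479.2, 339. ]))]
stand [(array([376., 256.]), 0.96, array([552.9, 337.8])), (array([268., 203.]), 0.62, array([518.5, -62.7]))]
tray [
[... 750 characters left out ...]
ay([547.3, 331.5])), (array([170., 246.]), 0.33, array([579.7, 353.4]))]
tray [(array([278., 254.]), 0.83, array([532.6,   8.8]))]
silver_roll [(array([298., 253.]), 0.52, array([535. , -54.6]))]
copper0 [(array([264., 252.]), 0.71, array([545.4,  52.8])), (array([283., 254.]), 0.58, array([535.3,  -6.2])), (array([179., 254.]), 0.51, array([550.5, 320.3])), (array([298., 255.]), 0.49, array([527.7, -54.7])), (array([320., 250.]), 0.48, array([ 541.3, -123.9]))]
dish [(array([375., 238.]), 0.91, array([ 567.4, -299.1])), (array([399., 193.]), 0.86, array([ 711.2, -390.9])), (array([436., 238.]), 0.82, array([ 559.8, -488.4]))]
pen_holder [(array([347., 187.]), 0.86, array([ 719.6, -212.1]))]
```

View pics/scene1.png

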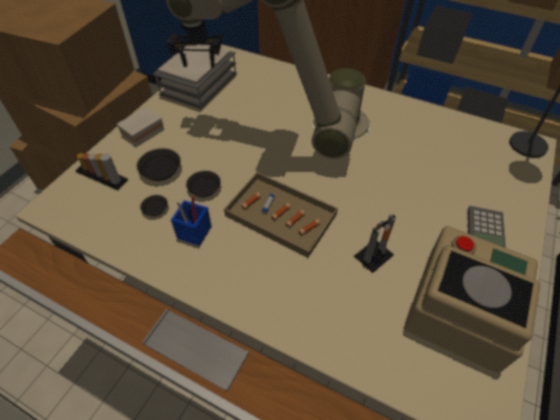

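View pics/top1.png

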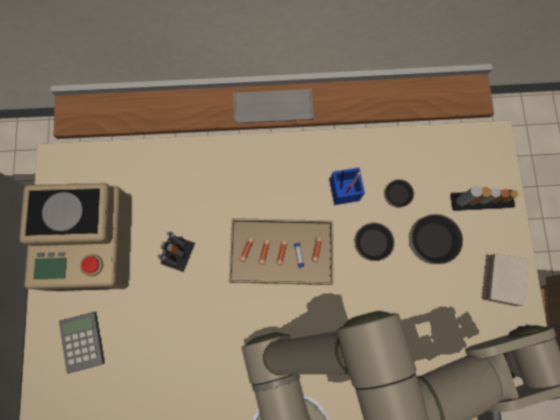

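```bash
cat >> h.py <<'E'
from scipy.spatial.transform import Rotation as Ro
def pose():
    s=sensors.sense(); q=s['ee_rot']; return np.array(s['tool_pos']),Ro.from_quat([q[1],q[2],q[3],q[0]]),s
def down(jaw_deg):  # tool y down, tool z (jaw) at yaw jaw_deg
    a=np.radians(jaw_deg); z=np.array([np.cos(a),np.sin(a),0]);y=np.array([0,0,-1.]);return Ro.from_matrix(np.c_[np.cross(y,z),y,z])
def jawyaw(R): z=R.as_matrix()[:,2]; return np.degrees(np.arctan2(z[1],z[0]))
def go(target,jaw_deg):
    p,R,s=pose()
    c=min((jaw_deg,jaw_deg+180,jaw_deg-180),key=lambda a:abs((a-jawyaw(R)+180)%360-180))
    dp=R.inv().apply(np.array(target)-p)/30; dr=(R.inv()*down(c)).as_rotvec()/np.radians(6)
    print('t',round(s['time'],2),'pos',p.round(1),'yaw',round(jawyaw(R),1),'dp',dp.round(3),'dr',dr.round(3),'open',round(s['opening'],3),'F',s['wrist_force'].round(1))
E
python3 - <<'E'
from h import *
p,R,s=pose(); print(R.as_matrix().round(3),jawyaw(R))
w=snap('wrist'); c,d=ray(w,(280,210)); print(R.inv().apply(c-p).round(1),R.inv().apply(d).round(3),w['camera_matrix'])
go((500,0,330),90)
t=cv2.imread('pics/top1.png')
b=np.hstack([cv2.resize(t[225:280,150:205],(400,400),interpolation=2),cv2.resize(t[225:280,280:335],(400,400),interpolation=2)])
E
```

```text
[[-0.912 -0.     0.409]
 [-0.409 -0.    -0.912]
 [ 0.    -1.     0.   ]] -65.83301679540394
[-8.210e+01 -1.459e+02 -1.000e-01] [ 0.317  0.949 -0.01 ] [[312.78184975   0.         283.1446417 ]
 [  0.         312.78184975 210.94405639]
 [  0.           0.           1.        ]]
t 1.05 pos [ 225.2 -501.8  238.8] yaw -65.8 dp [-15.206  -3.042 -11.509] dr [-0.     4.028 -0.   ] open 1.0 F [-0.7 -0.7  0.7]
```

Call:
carry_out(
  commands=[
    {"jaw": 100,"dp": [-15.2,-3.0,-11.5],"delta_rot": [0,-4.0,0]},
    {"jaw": 100,"dp": [-15.2,-3.0,-11.5],"delta_rot": [0,-4.0,0]},
    {"jaw": 100,"dp": [-15.2,-3.0,-11.5],"delta_rot": [0,-4.0,0]},
    {"jaw": 100,"dp": [-15.2,-3.0,-11.5],"delta_rot": [0,-4.0,0]},
    {"jaw": 100,"dp": [-15.2,-3.0,-11.5],"delta_rot": [0,-4.0,0]},
    {"jaw": 100,"dp": [-15.2,-3.0,-11.5],"delta_rot": [0,-4.0,0]},
    {"jaw": 100,"dp": [-15.2,-3.0,-11.5],"delta_rot": [0,-4.0,0]},
    {"jaw": 100,"dp": [-15.2,-3.0,-11.5],"delta_rot": [0,-4.0,0]},
    {"jaw": 100,"dp": [-15.2,-3.0,-11.5],"delta_rot": [0,-4.0,0]},
    {"jaw": 100,"dp": [-15.2,-3.0,-11.5],"delta_rot": [0,-4.0,0]},
  ],
)

```text
time: 1.88
tool_pos: [423.4, -138.9, 304.1]
ee_rot: [-0.289, 0.288, -0.645, 0.646]
wrist_force: [0.4, -0.4, 0.4]
opening: 1.0
```

```bash
python3 - <<'E'
from h import *
go((500,0,330),-90)
E
```

```text
t 1.88 pos [ 423.4 -138.9  304.1] yaw -41.8 dp [-5.151 -0.862 -1.186] dr [-6.000e-03  8.026e+00 -4.000e-03] open 1.0 F [ 0.4 -0.4  0.4]
```

Call:
carry_out(
  commands=[
    {"jaw": 100,"dp": [-5.15,-0.86,-1.19],"delta_rot": [0,8.0,0]},
    {"jaw": 100,"dp": [-5.15,-0.86,-1.19],"delta_rot": [0,8.0,0]},
    {"jaw": 100,"dp": [-5.15,-0.86,-1.19],"delta_rot": [0,8.0,0]},
    {"jaw": 100,"dp": [-5.15,-0.86,-1.19],"delta_rot": [0,8.0,0]},
    {"jaw": 100,"dp": [-5.15,-0.86,-1.19],"delta_rot": [0,8.0,0]},
    {"jaw": 100,"dp": [-5.15,-0.86,-1.19],"delta_rot": [0,8.0,0]},
    {"jaw": 100,"dp": [-5.15,-0.86,-1.19],"delta_rot": [0,8.0,0]},
    {"jaw": 100,"dp": [-5.15,-0.86,-1.19],"delta_rot": [0,8.0,0]},
  ],
)

```text
time: 2.55
tool_pos: [499.5, -1.4, 329.3]
ee_rot: [0.001, -0.001, -0.707, 0.707]
wrist_force: [-1.1, -0.8, -0.8]
opening: 0.998
```

```bash
python3 - <<'E'
from h import *
go((560,250,330),-90)
w=snap('wrist','w1')
for q,z in (('silver_roll',14.5),('tongs',165),('dish',28)):
    print(q,[(np.round(d['point']),round(d['confidence'],2),at(w,d['point'],z)[:2]) for d in viewer.look_for(w,q)])
import pickle; pickle.dump(w,open('w1.pkl','wb'))
i=cv2.imread('pics/w1.png'); cv2.imwrite('pics/w1b.png',cv2.resize(i,(800,600),interpolation=cv2.INTER_CUBIC))
E
```

```text
t 2.55 pos [499.5  -1.4 329.3] yaw -90.1 dp [-1.995 -0.025 -8.384] dr [-0.    -0.024  0.001] open 0.998 F [-1.1 -0.8 -0.8]
silver_roll [(array([489., 124.]), 0.71, array([ 560.5, -304.8])), (array([249., 134.]), 0.67, array([543.7,  46.5])), (array([318., 142.]), 0.65, array([531.1, -52.3]))]
tongs [(array([ 27., 136.]), 0.87, array([558.9, 258.1]))]
dish [(array([548.,  22.]), 0.89, array([ 699. , -360.3])), (array([488., 126.]), 0.83, array([ 558.7, -294.7]))]
```

View pics/w1b.png

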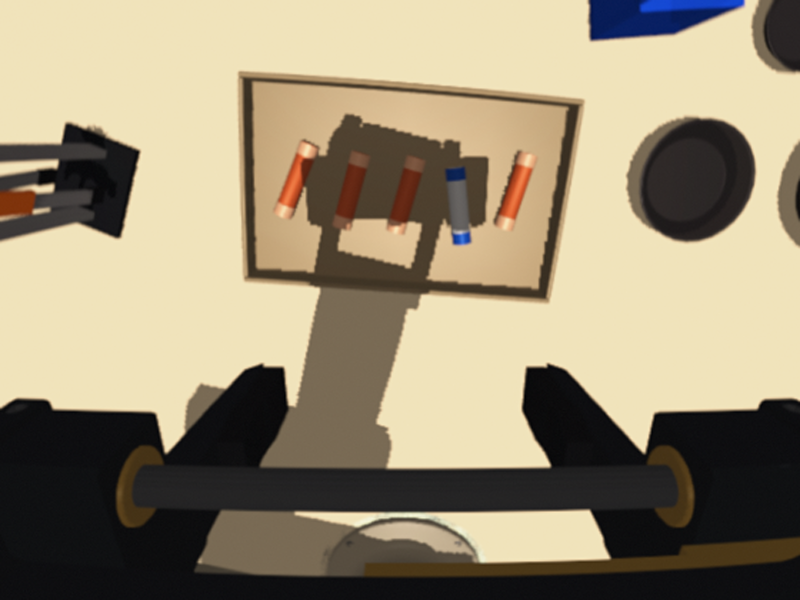

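Call:
carry_out(
  commands=[
    {"jaw": 100,"dp": [-0.4,0,-11],"delta_rot": [0,0,0]},
    {"jaw": 100,"dp": [-0.4,0,-11],"delta_rot": [0,0,0]},
    {"jaw": 100,"dp": [-0.4,0,-11],"delta_rot": [0,0,0]},
    {"jaw": 100,"dp": [-0.4,0,-11],"delta_rot": [0,0,0]},
    {"jaw": 100,"dp": [-0.4,0,-11],"delta_rot": [0,0,0]},
    {"jaw": 100,"dp": [-0.4,0,-11],"delta_rot": [0,0,0]},
    {"jaw": 100,"dp": [-0.4,0,-11],"delta_rot": [0,0,0]},
    {"jaw": 100,"dp": [-0.4,0,-11],"delta_rot": [0,0,0]},
    {"jaw": 100,"dp": [-0.4,0,-11],"delta_rot": [0,0,0]},
    {"jaw": 100,"dp": [-0.4,0,-11],"delta_rot": [0,0,0]},
  ],
)

```text
time: 3.58
tool_pos: [510.1, 329.5, 328.6]
ee_rot: [-0.002, 0.003, -0.707, 0.707]
wrist_force: [-0.2, 0.2, -0.7]
opening: 1.006
```

```bash
python3 - <<'E'
from h import *
w=snap('wrist','w2')
for q,z in (('tongs',165),('stand',0)):
    print(q,[(np.round(d['point']),round(d['confidence'],2),at(w,d['point'],z)[:2]) for d in viewer.look_for(w,q)])
import pickle; pickle.dump(w,open('w2.pkl','wb'))
i=cv2.imread('pics/w2.png')[0:270,100:460]; cv2.imwrite('pics/w2b.png',cv2.resize(i,(800,600),interpolation=cv2.INTER_CUBIC))
w=pickle.load(open('w1.pkl','rb'))
a=at(w,(455*.7,167*.7),14.5);b=at(w,(461*.7,245*.7),14.5);print(a,b,(a+b)/2,np.linalg.norm(a-b),np.degrees(np.arctan2(*(a-b)[1::-1])))
E
```

```text
tongs [(array([284., 142.]), 0.87, array([558.9, 327.8])), (array([503., 149.]), 0.44, array([555.6, 106.1]))]
stand [(array([282., 126.]), 0.9, array([563.6, 330. ]))]
[567.1 -52.5  14.5] [488.3 -61.2  14.5] [527.7  -56.85  14.5 ] 79.27881179735226 6.300286626639283
```

View pics/w2b.png

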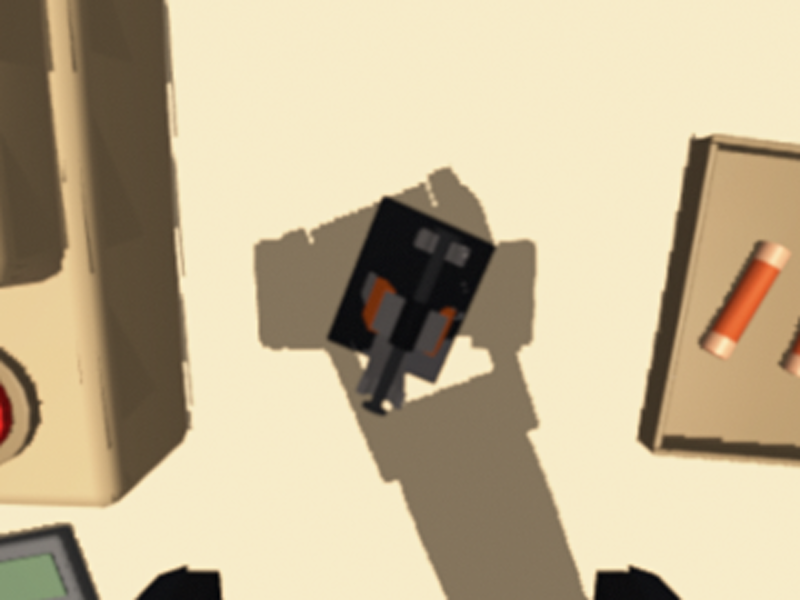

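```bash
python3 - <<'E'
from h import *
import pickle; w=pickle.load(open('w2.pkl','rb'))
f=lambda u:(u[0]/2.2222+100-.3,u[1]/2.2222-.3)
C=np.array([at(w,f(u),8) for u in ((386,197),(496,245),(435,383),(328,340))]);print(C)
m=C[:,:2].mean(0); d=(C[0]-C[3])+(C[1]-C[2]); e=(C[3]-C[2])+(C[0]-C[1])
yaw=np.degrees(np.arctan2(d[1],d[0])); print(m,yaw,np.degrees(np.arctan2(e[1],e[0]))-90,[np.linalg.norm(C[i]-C[i-1]).round(1) for i in range(4)])
a=np.radians(yaw);x=np.array([np.cos(a),np.sin(a),0]);y=np.array([-x[1],x[0],0]);o=np.array([*m,0])
P=[o+x*42+[0,0,165],o-x*42+[0,0,165],o+[0,0,171]]+[o+sx*34*x+[0,0,170] for sx in(1,-1)]+[o+s*x*10+t*y*19+[0,0,135] for s in(1,-1) for t in (1,-1)]
q=(proj(w,P)-[100,0])*2.2222; print(q.round())
i=cv2.imread('pics/w2b.png')
for u in q: cv2.circle(i,tuple(int(v) for v in u),4,(0,255,0),1)
cv2.imwrite('pics/w2c.png',cv2.resize(i[150:450,250:550],(600,600)))
go((*m,240),yaw+90)
E
```

```text
[[616.2 342.9   8. ]
 [587.5 272.2   8. ]
 [496.9 309.9   8. ]
 [525.8 382.    8. ]]
[556.6  326.75] -22.991968456656355 -21.967243406812898 [np.float64(98.5), np.float64(76.3), np.float64(98.1), np.float64(77.7)]
[[452. 229.]
 [376. 406.]
 [412. 322.]
 [445. 247.]
 [382. 393.]
 [383. 278.]
 [456. 310.]
 [367. 317.]
 [439. 348.]]
t 3.73 pos [510.7 326.9 329.5] yaw -89.9 dp [-1.53   2.985  0.009] dr [-1.000e-03  3.851e+00 -2.000e-03] open 1.003 F [-0.6  0.4 -0.2]
```

View pics/w2c.png

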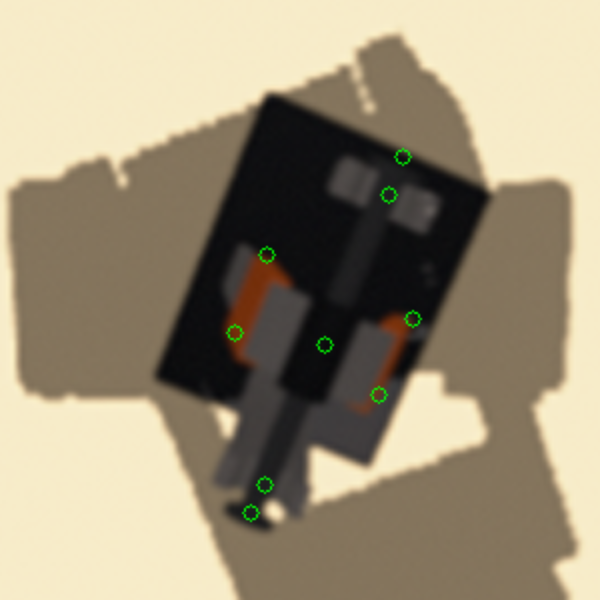

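Call:
carry_out(
  commands=[
    {"jaw": 100,"dp": [-1.53,2.4,0],"delta_rot": [0,3.77,0]},
    {"jaw": 100,"dp": [-1.53,2.4,0],"delta_rot": [0,3.77,0]},
    {"jaw": 100,"dp": [-1.53,2.4,0],"delta_rot": [0,3.77,0]},
    {"jaw": 100,"dp": [-1.53,2.4,0],"delta_rot": [0,3.77,0]},
    {"jaw": 100,"dp": [-1.53,2.4,0],"delta_rot": [0,3.77,0]},
    {"jaw": 100,"dp": [-1.53,2.4,0],"delta_rot": [0,3.77,0]},
  ],
)

```text
time: 4.23
tool_pos: [556.5, 327.7, 259.3]
ee_rot: [-0.136, 0.138, 0.694, -0.693]
wrist_force: [-0.5, 0.8, 0.5]
opening: 1.001
```

```bash
python3 - <<'E'
from h import *
go((556.6,326.75,117),67.5)
w=snap('wrist','w3')
E
```

```text
t 4.23 pos [556.5 327.7 259.3] yaw -112.3 dp [-3.000e-03  4.744e+00  3.900e-02] dr [ 0.02   0.034 -0.022] open 1.001 F [-0.5  0.8  0.5]
```

View pics/w3.png

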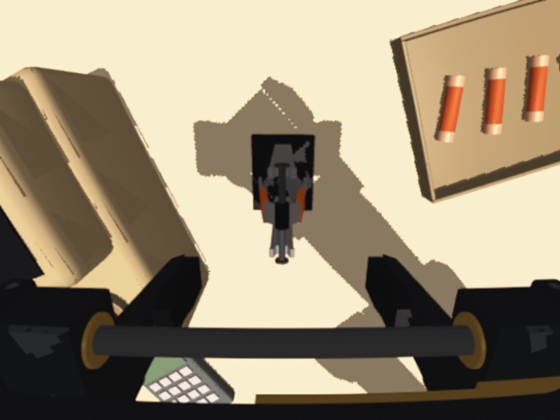

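Call:
carry_out(
  commands=[
    {"jaw": 100,"dp": [0,1.2,0.03],"delta_rot": [0,0,0]},
    {"jaw": 100,"dp": [0,2.4,0.03],"delta_rot": [0,0,0]},
    {"jaw": 100,"dp": [0,3.5,0.03],"delta_rot": [0,0,0]},
    {"jaw": 100,"dp": [0,4.3,0.03],"delta_rot": [0,0,0]},
    {"jaw": 80,"dp": [0,4.72,0.03],"delta_rot": [0,0,0]},
    {"jaw": 56,"dp": [0,4.72,0.03],"delta_rot": [0,0,0]},
    {"jaw": 54,"dp": [0,4.72,0.03],"delta_rot": [0,0,0]},
    {"jaw": 52,"dp": [0,4.72,0.03],"delta_rot": [0,0,0]},
    {"jaw": 52,"dp": [0,4.72,0.03],"delta_rot": [0,0,0]},
  ],
)

```text
time: 5.03
tool_pos: [556.6, 327.7, 117.7]
ee_rot: [-0.136, 0.138, 0.694, -0.693]
wrist_force: [-0.1, -0.4, 0.6]
opening: 0.647
```

Call:
carry_out(
  commands=[
    {"jaw": 50,"dp": [0,0,0],"delta_rot": [0,0,0]},
    {"jaw": 50,"dp": [0,0,0],"delta_rot": [0,0,0]},
    {"jaw": 49,"dp": [0,0,0],"delta_rot": [0,0,0]},
    {"jaw": 48,"dp": [0,0,0],"delta_rot": [0,0,0]},
    {"jaw": 47,"dp": [0,0,0],"delta_rot": [0,0,0]},
    {"jaw": 47,"dp": [0,0,0],"delta_rot": [0,0,0]},
    {"jaw": 47,"dp": [0,0,0],"delta_rot": [0,0,0]},
  ],
)

```text
time: 5.62
tool_pos: [556.1, 327.5, 116.0]
ee_rot: [-0.137, 0.138, 0.694, -0.693]
wrist_force: [-0.2, -0.0, 2.6]
opening: 0.471
```

```bash
python3 - <<'E'
from h import *
go((556.6,326.75,117),67.5)
w=snap('wrist','w4')
E
```

```text
t 5.62 pos [556.1 327.5 116. ] yaw -112.4 dp [-0.025 -0.035  0.017] dr [ 0.003  0.009 -0.003] open 0.471 F [-0.2 -0.   2.6]
```

View pics/w4.png

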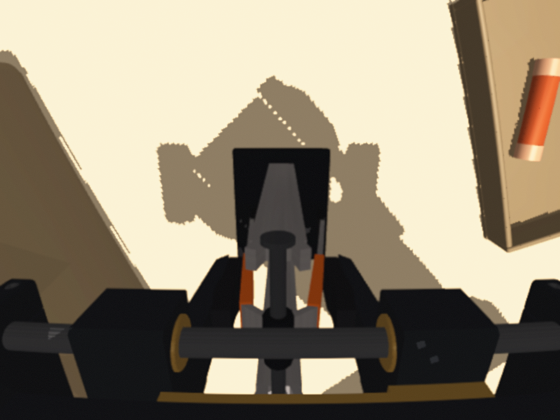

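Call:
carry_out(
  commands=[
    {"jaw": 45,"dp": [0,0,0],"delta_rot": [0,0,0]},
    {"jaw": 43.5,"dp": [0,0,0],"delta_rot": [0,0,0]},
    {"jaw": 42,"dp": [0,0,0],"delta_rot": [0,0,0]},
    {"jaw": 42,"dp": [0,0,0],"delta_rot": [0,0,0]},
    {"jaw": 42,"dp": [0,0,0],"delta_rot": [0,0,0]},
    {"jaw": 42,"dp": [0,-0.15,0],"delta_rot": [0,0,0]},
    {"jaw": 42,"dp": [0,-0.4,0],"delta_rot": [0,0,0]},
    {"jaw": 42,"dp": [0,-0.8,0],"delta_rot": [0,0,0]},
    {"jaw": 42,"dp": [0,-1.2,0],"delta_rot": [0,0,0]},
    {"jaw": 42,"dp": [0,-1.2,0],"delta_rot": [0,0,0]},
  ],
)

```text
time: 6.5
tool_pos: [557.0, 327.8, 154.9]
ee_rot: [-0.136, 0.139, 0.695, -0.693]
wrist_force: [-0.1, 0.3, -0.6]
opening: 0.417
```

```bash
python3 - <<'E'
from h import *
go((556.6,326.75,280),67.5)
w=snap('wrist','w5'); s=snap('scene')
i=cv2.cvtColor(np.array(s['image']),cv2.COLOR_RGB2BGR)[190:280,330:450]
cv2.imwrite('pics/c5.png',np.hstack([cv2.resize(cv2.imread('pics/w5.png'),(400,300)),cv2.resize(i,(400,300),interpolation=2)]))
E
```

```text
t 6.5 pos [557.  327.8 154.9] yaw -112.4 dp [-0.017 -4.17   0.024] dr [ 0.033  0.008 -0.036] open 0.417 F [-0.1  0.3 -0.6]
```

View pics/c5.png

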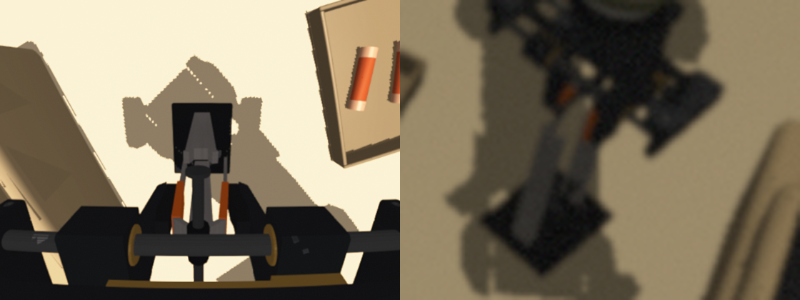

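Call:
carry_out(
  commands=[
    {"jaw": 42,"dp": [0,-0.5,0],"delta_rot": [0,0,0]},
    {"jaw": 42,"dp": [0,-1.3,0],"delta_rot": [0,0,0]},
    {"jaw": 42,"dp": [0,-2.3,0],"delta_rot": [0,0,0]},
    {"jaw": 42,"dp": [0,-3.3,0],"delta_rot": [0,0,0]},
    {"jaw": 42,"dp": [0,-4.2,0],"delta_rot": [0,0,0]},
    {"jaw": 42,"dp": [0,-4.7,0],"delta_rot": [0,0,0]},
    {"jaw": 42,"dp": [0,-4.7,0],"delta_rot": [0,0,0]},
  ],
)

```text
time: 7.18
tool_pos: [556.6, 327.7, 295.8]
ee_rot: [-0.136, 0.139, 0.695, -0.693]
wrist_force: [0.7, -0.1, -0.2]
opening: 0.419
```

```bash
python3 - <<'E'
from h import *
go((527,-57,250),96.3)
E
```

```text
t 7.18 pos [556.6 327.7 295.8] yaw -112.4 dp [-3.978  1.495 12.235] dr [ 0.026 -4.791 -0.048] open 0.419 F [ 0.7 -0.1 -0.2]
```

Call:
carry_out(
  commands=[
    {"jaw": 42,"dp": [-0.13,0,0.4],"delta_rot": [0,-0.4,0]},
    {"jaw": 42,"dp": [-0.39,0,1.2],"delta_rot": [0,-0.8,0]},
    {"jaw": 42,"dp": [-0.72,0,2.2],"delta_rot": [0,-1.2,0]},
    {"jaw": 42,"dp": [-1.05,0,3.2],"delta_rot": [0,-1.6,0]},
    {"jaw": 42,"dp": [-1.37,0,4.2],"delta_rot": [0,-2.0,0]},
    {"jaw": 42,"dp": [-1.7,0,5.2],"delta_rot": [0,-2.4,0]},
    {"jaw": 42,"dp": [-2.0,0,6.2],"delta_rot": [0,-2.8,0]},
    {"jaw": 42,"dp": [-2.3,0,7.2],"delta_rot": [0,-3.2,0]},
    {"jaw": 42,"dp": [-2.65,0,8.2],"delta_rot": [0,-3.6,0]},
    {"jaw": 42,"dp": [-3.0,0,9.2],"delta_rot": [0,-4.0,0]},
  ],
)

```text
time: 8.02
tool_pos: [532.9, 36.6, 290.8]
ee_rot: [0.009, -0.011, 0.707, -0.707]
wrist_force: [0.6, 0.3, -1.6]
opening: 0.42
```

```bash
python3 - <<'E'
from h import *
go((527,-57,250),96.3)
E
```

```text
t 8.02 pos [532.9  36.6 290.8] yaw -88.3 dp [0.283 1.358 3.115] dr [ 0.006 -0.771  0.028] open 0.42 F [ 0.6  0.3 -1.6]
```

Call:
carry_out(
  commands=[
    {"jaw": 42,"dp": [0.08,0.3,0.9],"delta_rot": [0,-0.2,0]},
    {"jaw": 42,"dp": [0.16,0.7,1.7],"delta_rot": [0,-0.4,0]},
    {"jaw": 42,"dp": [0.24,1.1,2.5],"delta_rot": [0,-0.6,0]},
    {"jaw": 42,"dp": [0.28,1.35,3.0],"delta_rot": [0,-0.77,0]},
    {"jaw": 42,"dp": [0.28,1.35,3.1],"delta_rot": [0,-0.77,0]},
    {"jaw": 42,"dp": [0.28,1.35,3.1],"delta_rot": [0,-0.77,0]},
  ],
)

```text
time: 8.52
tool_pos: [527.4, -55.6, 250.9]
ee_rot: [0.036, -0.038, 0.707, -0.706]
wrist_force: [-0.4, 0.6, 0.1]
opening: 0.421
```

```bash
python3 - <<'E'
from h import *
import pickle
go((527.7,-56.85,150),96.3)
w=snap('wrist','w6'); pickle.dump(w,open('w6.pkl','wb'))
p,R,s=pose(); print(proj(w,[(527.7,-56.85,14.5),p+[0,0,19-95]]).round())
for q,z in (('silver_roll',14.5),):
    print(q,[(np.round(d['point']),round(d['confidence'],2),at(w,d['point'],z)[:2]) for d in viewer.look_for(w,q)])
cv2.imwrite('pics/w6b.png',cv2.resize(cv2.imread('pics/w6.png')[0:300,120:520],(800,600),interpolation=2))
E
```

```text
t 8.52 pos [527.4 -55.6 250.9] yaw -84.0 dp [-0.013  3.362  0.048] dr [ 0.013 -0.042  0.024] open 0.421 F [-0.4  0.6  0.1]
[[284. 175.]
 [282. 220.]]
silver_roll [(array([282., 170.]), 0.87, array([533.1, -53.5]))]
```

View pics/w6b.png

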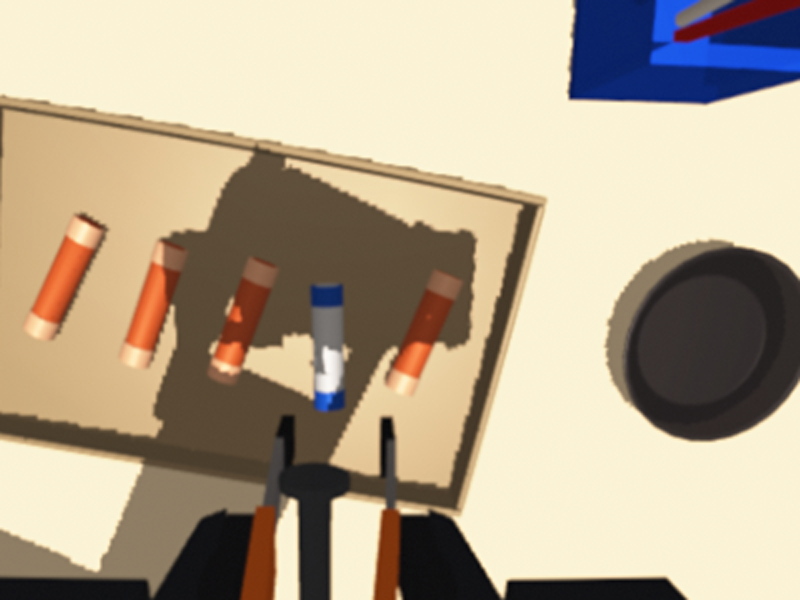

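```bash
python3 - <<'E'
from h import *
import pickle
w=pickle.load(open('w6.pkl','rb'))
f=lambda u:(120+u[0]/2,u[1]/2)
a=at(w,f((327,287)),14.5);b=at(w,f((329,408)),14.5);print(a,b,(a+b)/2,np.linalg.norm(a-b),np.degrees(np.arctan2(*(a-b)[1::-1])))
p,R,s=pose()
tz=p[2]+19-95+12
print('tips',at(w,f((288,420)),tz),at(w,f((387,420)),tz),'pin end',at(w,f((315,482)),p[2]+49))
X=p+R.apply([-42,-49,0]); print(X)
go((*((a+b)/2)[:2],150),6.3+90)
E
```

```text
[565.8 -52.2  14.5] [489.8 -61.5  14.5] [527.8  -56.85  14.5 ] 76.56689885322503 6.976509882141235
tips [538.3 -41.2 188.1] [541.9 -75.8 188.1] pin end [566.5 -49.9 301.1]
[569.67806593 -49.91338771 301.10021743]
t 8.62 pos [527.9 -54.4 252.1] yaw -83.8 dp [0.012 3.404 0.082] dr [ 0.004 -0.022  0.002] open 0.418 F [-0.2 -0.2  0.8]
```

Call:
carry_out(
  commands=[
    {"jaw": 43.5,"dp": [0,0.5,0],"delta_rot": [0,0,0]},
    {"jaw": 43.5,"dp": [0,1.4,0],"delta_rot": [0,0,0]},
    {"jaw": 43.5,"dp": [0,2.4,0],"delta_rot": [0,0,0]},
    {"jaw": 43.5,"dp": [0,3.3,0],"delta_rot": [0,0,0]},
    {"jaw": 43.5,"dp": [0,3.9,0],"delta_rot": [0,0,0]},
    {"jaw": 43.5,"dp": [0,4.2,0],"delta_rot": [0,0,0]},
    {"jaw": 43.5,"dp": [0,4.2,0],"delta_rot": [0,0,0]},
  ],
)

```text
time: 9.2
tool_pos: [527.5, -54.1, 125.0]
ee_rot: [0.038, -0.039, 0.706, -0.706]
wrist_force: [0.5, -0.2, -1.1]
opening: 0.438
```

```bash
python3 - <<'E'
from h import *
import pickle
go((527.8,-54.5,96),97)
w=snap('wrist','w7'); pickle.dump(w,open('w7.pkl','wb'))
p,R,s=pose(); print((proj(w,[(527.8,-56.85,14.5),p+[0,0,19-95]])-[120,0])*2)
cv2.imwrite('pics/w7b.png',cv2.resize(cv2.imread('pics/w7.png')[0:300,120:520],(800,600),interpolation=2))
E
```

```text
t 9.2 pos [527.5 -54.1 125. ] yaw -83.8 dp [-0.012  0.967  0.015] dr [ 0.012 -0.129  0.022] open 0.438 F [ 0.5 -0.2 -1.1]
[[332.07610344 411.59078752]
 [326.7502273  439.45636986]]
```

View pics/w7b.png

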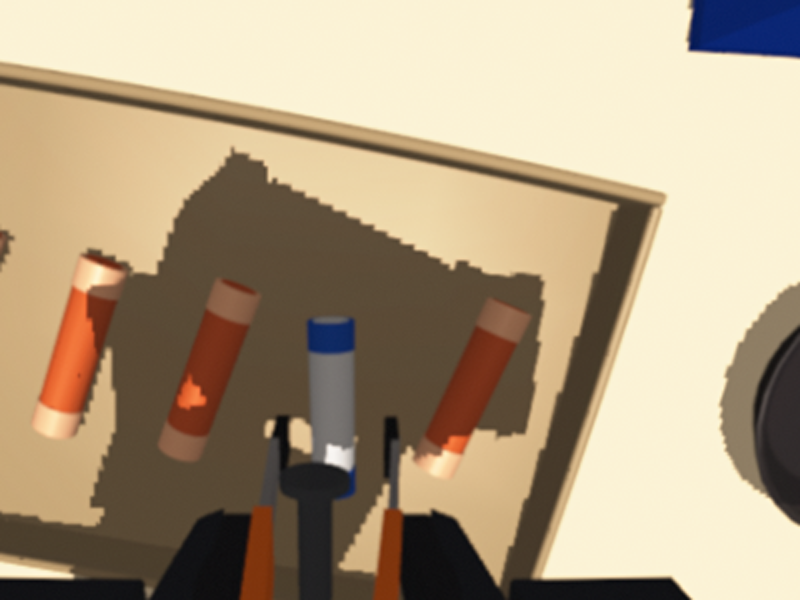

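Call:
carry_out(
  commands=[
    {"jaw": 43.5,"dp": [0,0.3,0],"delta_rot": [0,0,0]},
    {"jaw": 43.5,"dp": [0,0.6,0],"delta_rot": [0,0,0]},
    {"jaw": 43.5,"dp": [0,0.85,0],"delta_rot": [0,0,0]},
    {"jaw": 43.5,"dp": [0,0.95,0],"delta_rot": [0,0,0]},
    {"jaw": 43.5,"dp": [0,0.95,0],"delta_rot": [0,0,0]},
  ],
)

```text
time: 9.67
tool_pos: [527.5, -55.1, 97.0]
ee_rot: [0.037, -0.038, 0.706, -0.706]
wrist_force: [-1.2, -0.4, -1.6]
opening: 0.439
```

No contact. Close.

Call:
carry_out(
  commands=[
    {"jaw": 38,"dp": [0,0,0],"delta_rot": [0,0,0]},
    {"jaw": 34,"dp": [0,0,0],"delta_rot": [0,0,0]},
    {"jaw": 30,"dp": [0,0,0],"delta_rot": [0,0,0]},
    {"jaw": 20,"dp": [0,0,0],"delta_rot": [0,0,0]},
    {"jaw": 0,"dp": [0,0,0],"delta_rot": [0,0,0]},
    {"jaw": 0,"dp": [0,0,0],"delta_rot": [0,0,0]},
    {"jaw": 0,"dp": [0,0,0],"delta_rot": [0,0,0]},
    {"jaw": 0,"dp": [0,0,0],"delta_rot": [0,0,0]},
  ],
)

```text
time: 10.33
tool_pos: [528.0, -55.2, 97.9]
ee_rot: [-0.038, 0.038, -0.706, 0.706]
wrist_force: [0.3, -0.6, -0.1]
opening: 0.357
```

Call:
carry_out(
  commands=[
    {"jaw": 0,"dp": [0,-0.15,0],"delta_rot": [0,0,0]},
    {"jaw": 0,"dp": [0,-0.4,0],"delta_rot": [0,0,0]},
    {"jaw": 0,"dp": [0,-0.9,0],"delta_rot": [0,0,0]},
    {"jaw": 0,"dp": [0,-1.6,0],"delta_rot": [0,0,0]},
    {"jaw": 0,"dp": [0,-2.4,0],"delta_rot": [0,0,0]},
    {"jaw": 0,"dp": [0,-3.2,0],"delta_rot": [0,0,0]},
    {"jaw": 0,"dp": [0,-4.0,0],"delta_rot": [0,0,0]},
    {"jaw": 0,"dp": [0,-4.6,0],"delta_rot": [0,0,0]},
    {"jaw": 0,"dp": [0,-5.0,0],"delta_rot": [0,0,0]},
    {"jaw": 0,"dp": [0,-5.0,0],"delta_rot": [0,0,0]},
  ],
)

```text
time: 11.17
tool_pos: [528.5, -55.4, 250.8]
ee_rot: [-0.04, 0.036, -0.705, 0.707]
wrist_force: [-0.1, 0.7, -3.2]
opening: 0.358
```

```bash
python3 - <<'E'
from h import *
w=snap('wrist','w8');t=snap('top','t8')
import pickle; pickle.dump(w,open('w8.pkl','wb'))
print([(np.round(d['point']),round(d['confidence'],2),at(w,d['point'],28)[:2]) for d in viewer.look_for(w,'dish')])
print([(np.round(d['point']),round(d['confidence'],2),at(t,d['point'],28)[:2]) for d in viewer.look_for(t,'dish')])
go((565,-300,250),96.3)
E
```

```text
[(array([478., 172.]), 0.76, array([ 562.8, -294.5])), (array([552.,  61.]), 0.62, array([ 700.7, -348.1])), (array([558., 202.]), 0.61, array([ 537.5, -418.1])), (array([468.,  25.]), 0.28, array([ 721. , -238.4]))]
[(array([377., 239.]), 0.74, array([ 565.9, -303.7])), (array([435., 237.]), 0.68, array([ 560.8, -487.9]))]
t 11.37 pos [527.4 -55.1 246.7] yaw -83.8 dp [-0.369 -0.117  8.252] dr [ 0.008 -0.023  0.018] open 0.357 F [-0.4  0.2 -3. ]
```

View pics/w8.png

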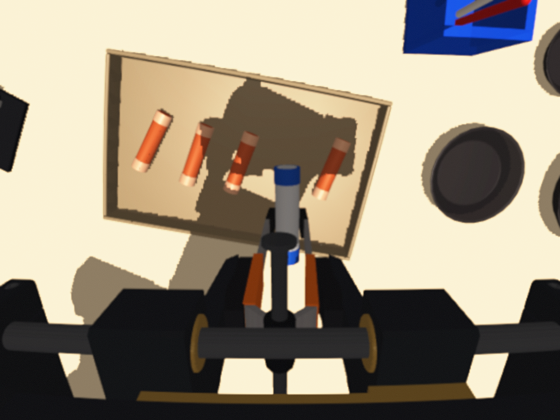

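Call:
carry_out(
  commands=[
    {"jaw": 0,"dp": [0,0,0.3],"delta_rot": [0,0,0]},
    {"jaw": 0,"dp": [0,0,0.9],"delta_rot": [0,0,0]},
    {"jaw": 0,"dp": [-0.1,0,1.8],"delta_rot": [0,0,0]},
    {"jaw": 0,"dp": [-0.2,0,2.8],"delta_rot": [0,0,0]},
    {"jaw": 0,"dp": [-0.3,0,3.8],"delta_rot": [0,0,0]},
    {"jaw": 0,"dp": [-0.37,0,4.8],"delta_rot": [0,0,0]},
    {"jaw": 0,"dp": [-0.37,0,5.8],"delta_rot": [0,0,0]},
    {"jaw": 0,"dp": [-0.37,0,6.7],"delta_rot": [0,0,0]},
    {"jaw": 0,"dp": [-0.37,0,7.4],"delta_rot": [0,0,0]},
    {"jaw": 0,"dp": [-0.37,0,7.9],"delta_rot": [0,0,0]},
  ],
)

```text
time: 12.2
tool_pos: [563.9, -292.5, 246.3]
ee_rot: [0.037, -0.038, 0.706, -0.706]
wrist_force: [-0.3, 0.2, -2.1]
opening: 0.353
```

Call:
carry_out(
  commands=[
    {"jaw": 0,"dp": [0,0,0.2],"delta_rot": [0,0,0]},
    {"jaw": 0,"dp": [0,0,0.2],"delta_rot": [0,0,0]},
    {"jaw": 0,"dp": [0,0,0.2],"delta_rot": [0,0,0]},
    {"jaw": 0,"dp": [0,0,0.2],"delta_rot": [0,0,0]},
    {"jaw": 0,"dp": [0,0,0.2],"delta_rot": [0,0,0]},
    {"jaw": 0,"dp": [0,0,0.2],"delta_rot": [0,0,0]},
  ],
)

```text
time: 12.7
tool_pos: [565.1, -294.8, 248.0]
ee_rot: [-0.038, 0.038, -0.706, 0.706]
wrist_force: [-0.3, -0.4, -2.2]
opening: 0.358
```

```bash
python3 - <<'E'
from h import *
w=snap('wrist','w9');s=snap('scene','s9')
go((565,-299,250),96.3)
p,R,_=pose(); a=np.linspace(0,6.28,40)
i=cv2.imread('pics/w9.png')
for c in proj(w,[(565+62*np.cos(k),-299+62*np.sin(k),28) for k in a]): cv2.circle(i,(int(c[0]),int(c[1])),1,(0,255,0),-1)
cv2.imwrite('pics/c9.png',np.hstack([cv2.resize(i,(400,300)),cv2.resize(cv2.imread('pics/s9.png')[120:255,120:300],(400,300),interpolation=2)]))
E
```

```text
t 12.8 pos [ 565.1 -295.   248. ] yaw -83.8 dp [ 0.018 -0.068  0.131] dr [-0.001 -0.015 -0.002] open 0.357 F [-0.2 -0.2 -2.7]
```

View pics/c9.png

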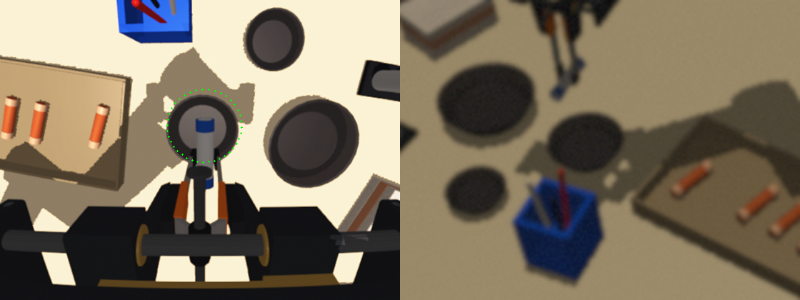

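```bash
python3 -c "
from h import *
print(close_job())"
```

```text
the job is handed in; nothing more can be done
None
```

The job is handed in, at about 12.8 s on the robot's clock (limit 48 s). I took the tongs from the stand, closed them on the silver roll and lifted it out of the tray. The arm now holds the roll in the tongs over the middle-sized smoked glass dish.

**Last checks:**
- **Grip:** The opening was steady at about 31.4 mm, near the 32 mm expected with a roll in the tongs. The wrist force was about -2 to -3 N, roughly the weight of tongs plus roll. The last pictures show the roll in the tongs, clear of everything else.
- **Height:** The TCP was at (565, -295, 248) mm. From the tongs' geometry that puts the roll centre at about 165–170 mm, well above the required 100 mm. I did not measure this height directly.
- **Other objects:** All four copper rolls were in the tray in the picture taken after the lift. The last pictures show only part of the tray. The arm stayed clear of the dish, the pen holder and the machine, and I saw no sign that they moved. I did not measure their positions again or read the red button's travel.

**What disagreed:**
- **Dish position:** The estimates differed by up to about 10 mm. The last picture puts the centre near (560, -297), so the roll is about 5–8 mm off centre, well inside the rim.
- **Dish size:** It looked about 9% smaller in that picture than the stated 124 mm. It is still clearly the middle one of the three.
- **Tongs tilt:** The tongs hung about 2–3° off vertical under the light carrying grip. I allowed for that when placing the tips over the roll.
- **Wrong turn early on:** I got the sign of one wrist turn wrong in the first move and corrected it in the next, with no contact.

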